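# Slide the drive's shield plate to the edge, pick it up and push it home

## Robot

A 6-joint arm with a two-finger parallel gripper is mounted at the origin on the work surface. World frame = base frame: x ahead of the robot, y to its left, z up, the work surface at z = 0. Lengths are in mm, angles in rad, forces in N, time in s.
With the tool pointing down it reaches from about 300 to 775 mm from the base axis. Payload 14.6 kg.
Tool frame: the origin (TCP) lies at the very end of the fingers, on their centre line; the grasp point (between the pads) lies 19 mm behind it; z points along the fingers, y is the line along which they close (so a half turn about z gives the same grasp; the last joint's range is limited). The gripper opens to 94 mm and grips with 3 to 60 N. Pads are 16 mm wide; open, the fingers measure 119 mm over their backs; the gripper's body (75 mm by 177 mm) begins 78 mm behind the grasp point.
Start: joints at [-1.225, 0.3, 1.521, -0, 1.321, -0.067], TCP at [220.639, -503.793, 205.446] pointing down, gripper open.
Joint ranges: [-3.03, 3.03], [-0.79, 2.21], [0.23, 2.52], [-1.04, 4.18], [0, 3.07], [-2.55, 2.55]. Speed limits (rad/s): [2.22, 2.22, 2.57, 3.14, 3.14, 3.14].

## Interface

Orientations are given as [roll, pitch, yaw] about the fixed x, y, z axes, in that order (R = Rz(yaw) Ry(pitch) Rx(roll)).
In Python, from cell import manip gives the robot as it stands. The module is installed in compiled form; this text tells all that it offers.
- The arm moves only by the shell command python3 -m inch 'ROWS' [FORCE]. ROWS is JSON, a list of rows, each an object of numbers: "gripper": the opening, from 0 (shut) to 1 (fully open); "dx", "dy", "dz": the shift along the world's x, y, z in m; "wx", "wy", "wz": the turn, a rotation vector about the world's x, y, z in degrees. A call has exactly 5 rows; each row is the pose to reach, as a shift and turn from the pose commanded when the call began; what a row does not reach only later rows make up. A row lasts 1/12 s, in which the tool goes at most 41.7 mm and 7.16 degrees, less where a joint would pass 70% of its speed; a pose out of reach is approached as far as the arm can. A call with a gripper value outside its range is refused whole. The fingers move at their own pace and stop on an object; FORCE is the grip in N (left out, the last holds). Time passes only in rows, so rows that repeat a pose let the fingers close, or fill a call up. It gives the time, the measured TCP pose, the force, the opening and the grip force at its end, in the units of the state.
- manip.read_state(): the state, without advancing time (a new reading comes with each control period).
- manip.camera(name): name is "scene" or "top" or "wrist"; returns the picture (420x560x3 uint8, blue, green, red); there is no depth.
- manip.camera_info(name): a dict with "camera_matrix" (3x3 intrinsics, pixels), "D" ([k1, k2, p1, p2, k3] as OpenCV has them; the pictures are not rectified), "R" (3x3) and "t" (3): a world point X has camera coordinates R X + t; the wrist camera has in their place "tool_from_camera" (4x4, takes a point from camera to tool coordinates, whose origin is the TCP and whose axes are the flange's). Camera axes: x right, y down, z forward; pixel columns grow to the right and rows downward; lengths in mm; the calibration is good to about 2 mm. A picture is of the moment at which its call begins: read the wrist's pose just before it. camera_info takes no time and is no camera call.
- manip.sign_off(): hands the job in; it is judged then, once.
The state is a dict: "clock": time; "joints": joint angles; "qd": joint speeds; "effort": joint torques, N m; "eef_pos": TCP position; "eef_rot": TCP orientation; "wrist_force": force on the tool from outside, world axes, zero at the start; "moment": the same for the moment, N m; "finger_gap": finger opening in mm; "finger_force": force on a finger pad.
Only numpy, scipy, OpenCV 4.12 (cv2) and the standard library are available. Lean on these libraries where they do the work, as an engineer would, in place of code of your own. Each camera call takes 0.05 s, during which the arm holds its last target. There are 200 camera calls.

## Task

Refit the thin metal shield plate. Lying flat on the removed player cover it cannot be gripped, so, pressing gently, slide it towards you until it sticks out well over the cover's front edge (the one nearest the robot), grip the overhanging end, lift it clear and slide it flat between the guide rails on the optical drive, under the lip, until you feel the hidden stop; keep it pressed there with about 0.7 to 1 kg for a second, then let go and leave it there. Never press or push with more than about 1.5 kg, do not drop the plate, and leave the bottle, screwdriver and dish alone.

Things in the scene. Friction and masses are not known exactly. Their poses are not given: they have to be found in the camera images.
- shield_center (a point): Centre, half-way through the thickness, of the loose shield plate: flat bare aluminium rectangle, 130 mm long (x axis), 50 mm wide (y), 2.5 mm thick (z up), the same either way round. Starts flat on the cover, length within 0.3 rad of the cover's x. Too thin to grip while it lies flat; where it sticks out over an edge its long sides can be gripped from above, across the 50 mm width.
- cover_edge (a point): Mid-point of the top front edge of the removed player cover. x points from this edge inwards over the flat top (away from the robot), y along the edge, z up; the top lies at this point's height, 50 mm above the bench. In front of the edge is free air down to the bench.
- seat (a point): Point on the optical drive's flat top, on the mid-line between the guide rails, 95 mm from its front edge. x is the direction of insertion (away from the robot), y across, z up. The plate's leading end meets the stop somewhere between x = -14 and +4 mm: its place varies, is hidden by the lip and is not reported. A plate that is home has its centre at x = -79 to -61, y = 0, z = 1.25 mm from here.
- bottle: Bystander: upright white bottle, 76 mm across, 200 mm high; origin at the centre of its underside.
- screwdriver: Bystander: screwdriver lying on the bench.
- dish: Bystander: small steel dish, 80 mm across, 25 mm high; origin at the centre of its underside.
- shield: The same plate; origin at the centre of its underside, axes as for its centre. It weighs 60 to 130 g. Fingertips pressed on its top with 6 to 12 N carry it along the cover.
- cover: Removed player cover: grey sheet-metal box lying open side down, 220 x 220 mm, 50 mm high. Origin at the centre of its footprint on the bench, 110 mm behind its front edge. It lies on a thin soft rubber frame and sinks straight down about 1 mm for each 10 N pressed on it beyond the first 1 to 2 N.
- drive: Black optical drive, 150 deep, 146 wide, 42 mm high; origin at its footprint's centre. From the seat point: front edge at x = -95 mm (a plate that is home sticks out 31 to 49 mm over free air); rails 56 mm apart inside, 7 high, x = -50 to +20 mm, mouths flaring to about 67 mm at x = -78 mm; thin lip above x = -17 to +23 mm, its underside 8.5 mm over the drive's top.
- stop_bracket: Bracket at the rear end under the lip that carries the stop: a rigid steel block 50 mm wide, 6.5 mm high, clamped anywhere along 18 mm. This pose is that of the fixed bracket (the drive's own origin and axes) and says nothing of where the block stands. Feel for it with the plate.
Things that resemble listed ones, but are neither listed nor needed, are in the scene too. Of the things shaped like the shield, the aluminium one is meant.

How it is judged:
By the outcome, as a careful person would: the job done as asked, in the order asked, and still so for the second after the job is handed in, with the robot touching nothing.
It also fails if it takes over 72 s, if anything falls off the work surface, if the arm or the gripper's body presses on something with over 40 N, if the wrist force passes 120 N, or if a joint passes its speed limit or range.

## Working session

There is one attempt and no reset: what is moved stays moved. The work goes in short steps, Python scripts to look and compute and a shell command to move; the robot and the scene stay as the last step left them, time stands still between calls to the robot, and variables do not carry over. Pictures are saved under pics/ and viewed, at most 10 in all, crops included, and the job is handed in when it is done.

```bash
mkdir -p pics
python3 - <<'E'
from cell import manip
import cv2,numpy as np
a=manip.camera("top");b=manip.camera("scene")
cv2.imwrite("pics/top.png",a);cv2.imwrite("pics/scene.png",b)
for n in("top","scene","wrist"):
  i=manip.camera_info(n);print(n,{k:np.round(v,3).tolist() for k,v in i.items() if not isinstance(v,str)})
s=manip.read_state();print(s)
E
```

```text
top {'camera_matrix': [[390.517, 0.0, 269.011], [0.0, 390.517, 209.42], [0.0, 0.0, 1.0]], 'D': [-0.058, 0.0, 0.0, 0.0, 0.0], 'R': [[0.019, -1.0, 0.013], [-0.988, -0.021, -0.156], [0.156, -0.01, -0.988]], 't': [-18.3, 637.22, 905.522]}
scene {'camera_matrix': [[411.381, 0.0, 274.173], [0.0, 411.381, 209.766], [0.0, 0.0, 1.0]], 'D': [-0.085, 0.0, 0.0, 0.0, 0.0], 'R': [[0.746, 0.666, 0.008], [0.57, -0.632, -0.526], [-0.345, 0.397, -0.851]], 't': [-464.642, -317.209, 1448.179]}
wrist {'camera_matrix': [[366.476, 0.0, 277.729], [0.0, 366.476, 210.545], [0.0, 0.0, 1.0]], 'D': [-0.004, 0.0, 0.0, 0.0, 0.0], 'tool_from_camera': [[-0.001, -0.972, -0.237, 68.75], [1.0, -0.001, -0.0, -0.735], [-0.0, -0.237, 0.972, -179.588], [0.0, 0.0, 0.0, 1.0]]}
{'clock': 0.1, 'joints': array([-1.22458761e+00,  3.00415820e-01,  1.52153921e+00, -9.99088380e-06,
        1.32074592e+00, -6.66291294e-02]), 'qd': array([-9.56428122e-04, -3.36573936e-04, -2.70193133e-03,  5.79834188e-04,
       -1.41401462e-06, -8.66489398e-04]), 'effort': array([ 2.03560347e-03, -5.32640505e+01, -3.53279185e+01,  7.09517626e-02,
        2.35345087e-02, -7.83254950e-05]), 'eef_pos': array([ 220.55845035, -503.55841127,  204.93437829]), 'eef_rot': array([-3.14048618e+00, -6.41340393e-05,  4.12840287e-01]), 'wrist_force': array([-0.44285279,  0.49147292, -0.11327879]), 'moment': array([ 0.04016722, -0.01243887, -0.0449653 ]), 'finger_force': 0.0, 'finger_gap': 94.11644595323895}
```

View pics/top.png

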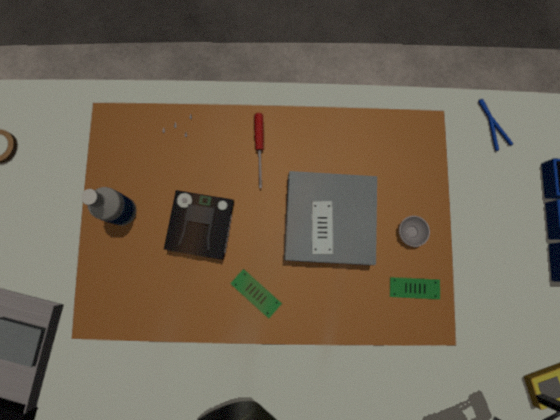

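View pics/scene.png

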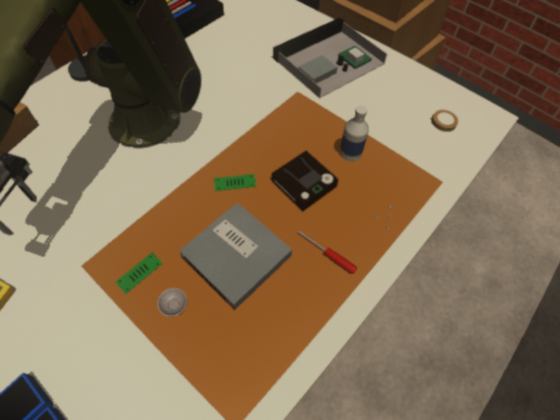

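The top view shows the aluminium plate at about (322,227) on the grey cover, whose front edge is near row 264. The drive is at (200,225), the bottle at (110,205), the screwdriver at (260,150) and the dish at (413,232). The scene view agrees. Next I turn these pixels into positions.

```bash
cat > h.py <<'E'
from cell import manip
import cv2,numpy as np
from scipy.spatial.transform import Rotation as Ro
def cast(name,px,z,st=None):
    i=manip.camera_info(name);K=np.array(i["camera_matrix"]);D=np.array(i["D"])
    u=cv2.undistortPoints(np.array(px,float).reshape(-1,1,2),K,D)[:,0]
    d=np.c_[u,np.ones(len(u))]
    if name=="wrist":
        T=np.array(i["tool_from_camera"]);R=Ro.from_euler("xyz",st["eef_rot"]).as_matrix()
        d=d@(R@T[:3,:3]).T;o=R@T[:3,3]+st["eef_pos"]
    else:
        R=np.array(i["R"]);o=-R.T@np.array(i["t"]);d=d@R
    return o+d*((z-o[2])/d[:,2])[:,None]
def biggest(m,roi):
    x0,y0,x1,y1=roi;k=np.zeros(m.shape,np.uint8);k[y0:y1,x0:x1]=m[y0:y1,x0:x1]
    c=max(cv2.findContours(k,cv2.RETR_EXTERNAL,cv2.CHAIN_APPROX_NONE)[0],key=cv2.contourArea)
    return c[:,0].astype(float)
def rect(p):
    r=cv2.minAreaRect(p[:,:2].astype(np.float32));return np.round(r[0],1),np.round(r[1],1),round(r[2],2),np.round(cv2.boxPoints(r),1).tolist()
E
python3 - <<'E'
from h import *
a=cv2.imread("pics/top.png");hsv=cv2.cvtColor(a,cv2.COLOR_BGR2HSV)
g=hsv[...,2];s=hsv[...,1]
print(a[227,316],a[190,350],a[262,330],a[265,330],a[225,200],a[300,300],g[205:260,322])
pl=((g>155)&(s<60)).astype(np.uint8)
c=biggest(pl,(290,175,375,262));print("plate",len(c),rect(c)[3],rect(cast("top",c,52.5)))
cv=((s<110)).astype(np.uint8)
c=biggest(cv,(270,165,385,275));print("cover",rect(c)[3],rect(cast("top",c,50)))
dr=((g<75)).astype(np.uint8)
c=biggest(dr,(150,180,245,270));print("drive",rect(c)[3],rect(cast("top",c,42)))
big=cv2.resize(a[165:275,155:385],None,fx=3.4,fy=3.4,interpolation=cv2.INTER_CUBIC);cv2.imwrite("pics/crop.png",big)
E
```

```text
[137 144 142] [95 97 97] [73 76 78] [28 46 67] [25 34 43] [ 46  83 122] [144 145 145 148 145 146 145 147 146 149 147 131  75  86 136 146 127  79
 102 141 142 115  74  98 139 143 112  83 118 145 141 111  81 120 147 146
 148 152 147 150 148 148 151 150 146 145 148 149 132 111 101 100  99 102
  98]Traceback (most recent call last):
  File "<stdin>", line 6, in <module>
  File "h.py", line 16, in biggest
    c=max(cv2.findContours(k,cv2.RETR_EXTERNAL,cv2.CHAIN_APPROX_NONE)[0],key=cv2.contourArea)
ValueError: max() iterable argument is empty
```

Run:
```python
from h import *
a=cv2.imread("pics/top.png");hsv=cv2.cvtColor(a,cv2.COLOR_BGR2HSV)
g=hsv[...,2];s=hsv[...,1]
pl=((g>122)&(s<60)).astype(np.uint8)
c=biggest(pl,(290,175,375,262));print("plate",rect(c)[3],rect(cast("top",c,52.5)))
cv=((s<60)&(g>83)).astype(np.uint8)
c=biggest(cv,(270,165,385,275));print("cover",rect(c)[3],rect(cast("top",c,50)))
dr=((g<75)).astype(np.uint8)
c=biggest(dr,(150,180,245,270));print("drive",rect(c)[3],rect(cast("top",c,42)))
big=cv2.resize(a[165:275,155:385],None,fx=3.4,fy=3.4,interpolation=cv2.INTER_CUBIC);cv2.imwrite("pics/crop.png",big)
```

```text
plate [[312.0, 201.0], [332.0, 201.0], [332.0, 253.0], [312.0, 253.0]] (array([ 597.2, -135.2]), array([128. ,  49.2]), 0.12, [[533.2000122070312, -110.80000305175781], [533.2999877929688, -159.89999389648438], [661.2999877929688, -159.6999969482422], [661.2000122070312, -110.5]])
cover [[284.70001220703125, 259.70001220703125], [289.1000061035156, 170.8000030517578], [379.29998779296875, 175.3000030517578], [374.8999938964844, 264.20001220703125]] (array([ 622.4, -159.2]), array([219.6, 219.1]), 87.89, [[508.8999938964844, -264.8999938964844], [727.9000244140625, -272.8999938964844], [736.0, -53.5], [517.0, -45.400001525878906]])
drive [[162.39999389648438, 252.89999389648438], [173.89999389648438, 188.6999969482422], [234.1999969482422, 199.5], [222.6999969482422, 263.70001220703125]] (array([594.1, 166.3]), array([149.6, 159.4]), 81.62, [[504.29998779296875, 104.0], [662.0, 80.69999694824219], [683.7999877929688, 228.6999969482422], [526.0999755859375, 251.89999389648438]])
```

View pics/crop.png

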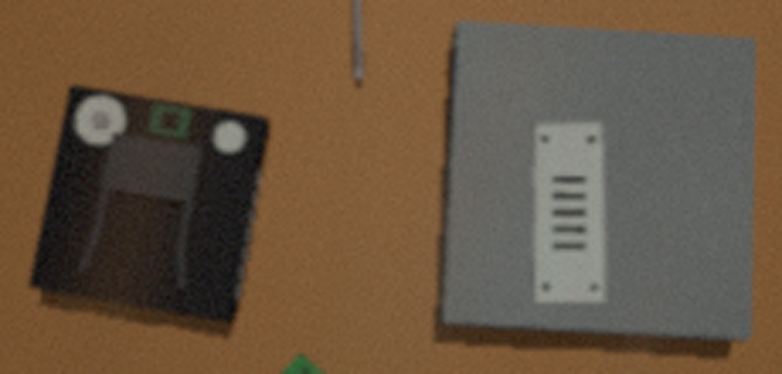

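The crop shows the plate lying centred at about (597,-135) with near-zero yaw. The cover's front edge is at x≈513, and its yaw is about -0.037. The drive's rails point up the picture at a yaw of about -0.15. Sizes match the given ones. I'll move above the plate with the fingers shutting.

```bash
python3 -m inch '[{"gripper":0,"dx":0.024,"dy":0.022,"wz":-1.6},{"gripper":0,"dx":0.050,"dy":0.047,"wz":-3.2},{"gripper":0,"dx":0.077,"dy":0.072,"wz":-4.8},{"gripper":0,"dx":0.104,"dy":0.097,"wz":-6.4},{"gripper":0,"dx":0.131,"dy":0.122,"wz":-8}]' 10
python3 -m inch '[{"gripper":0,"dx":0.026,"dy":0.024,"wz":-1.6},{"gripper":0,"dx":0.052,"dy":0.048,"wz":-3.2},{"gripper":0,"dx":0.078,"dy":0.072,"wz":-4.8},{"gripper":0,"dx":0.104,"dy":0.096,"wz":-6.4},{"gripper":0,"dx":0.130,"dy":0.122,"wz":-8}]'
python3 -m inch '[{"gripper":0,"dx":0.028,"dy":0.026,"wz":-1.6},{"gripper":0,"dx":0.056,"dy":0.052,"wz":-3.2},{"gripper":0,"dx":0.084,"dy":0.078,"wz":-4.8},{"gripper":0,"dx":0.112,"dy":0.104,"wz":-6.4},{"gripper":0,"dx":0.130,"dy":0.122,"wz":-7.6}]'
python3 - <<'E'
from h import *
s=manip.read_state();a=manip.camera("wrist");cv2.imwrite("pics/w1.png",a)
print(s["clock"],s["eef_pos"],s["eef_rot"],s["finger_gap"],s["wrist_force"])
h=cv2.cvtColor(a,cv2.COLOR_BGR2HSV);print(a.mean(axis=(0,1)))
E
```

```text
0.1 [ 220.55845035 -503.55841127  204.93437829] [-3.14048618e+00 -6.41340393e-05  4.12840287e-01] 94.11644595323895 [-0.44285279  0.49147292 -0.11327879]
[ 85.87783163 103.4903869  108.30724065]validation failed for argument at $[0]...
validation failed for argument at $[0]...
validation failed for argument at $[0]...
```

View pics/w1.png

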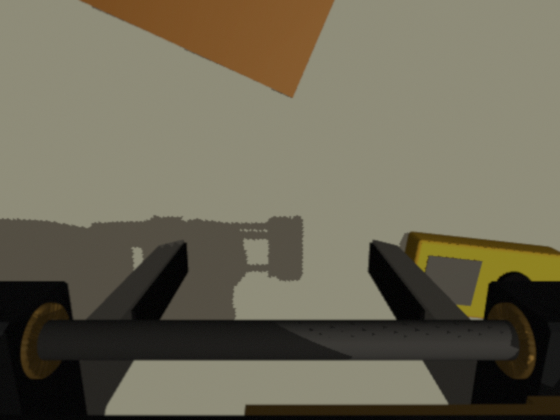

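The picture shows the wrist camera still at the start pose: mat corner at (293,95), open fingers at (170,260) and (390,260). The rows were refused, so nothing moved. I suspect every key is required.

```bash
python3 -m inch '[{"gripper":0,"dx":0.024,"dy":0.022,"dz":0,"wx":0,"wy":0,"wz":-1.6},{"gripper":0,"dx":0.050,"dy":0.047,"dz":0,"wx":0,"wy":0,"wz":-3.2},{"gripper":0,"dx":0.077,"dy":0.072,"dz":0,"wx":0,"wy":0,"wz":-4.8},{"gripper":0,"dx":0.104,"dy":0.097,"dz":0,"wx":0,"wy":0,"wz":-6.4},{"gripper":0,"dx":0.131,"dy":0.122,"dz":0,"wx":0,"wy":0,"wz":-8}]' 10
```

```text
clock: 0.57
eef_pos: [352.5, -380.4, 205.4]
eef_rot: [-3.141, 0.0, 0.271]
wrist_force: [0.0, -1.1, 0.3]
finger_gap: 64.4
finger_force: 0.0
```

```bash
python3 -m inch '[{"gripper":0,"dx":0.026,"dy":0.024,"dz":0,"wx":0,"wy":0,"wz":-1.6},{"gripper":0,"dx":0.052,"dy":0.048,"dz":0,"wx":0,"wy":0,"wz":-3.2},{"gripper":0,"dx":0.078,"dy":0.072,"dz":0,"wx":0,"wy":0,"wz":-4.8},{"gripper":0,"dx":0.104,"dy":0.096,"dz":0,"wx":0,"wy":0,"wz":-6.4},{"gripper":0,"dx":0.130,"dy":0.122,"dz":0,"wx":0,"wy":0,"wz":-8}]'
python3 -m inch '[{"gripper":0,"dx":0.028,"dy":0.026,"dz":0,"wx":0,"wy":0,"wz":-1.6},{"gripper":0,"dx":0.056,"dy":0.052,"dz":0,"wx":0,"wy":0,"wz":-3.2},{"gripper":0,"dx":0.084,"dy":0.078,"dz":0,"wx":0,"wy":0,"wz":-4.8},{"gripper":0,"dx":0.112,"dy":0.104,"dz":0,"wx":0,"wy":0,"wz":-6.4},{"gripper":0,"dx":0.130,"dy":0.122,"dz":0,"wx":0,"wy":0,"wz":-7.6}]'
python3 - <<'E'
from h import *
s=manip.read_state();a=manip.camera("wrist");cv2.imwrite("pics/w2.png",a)
print(s["clock"],s["eef_pos"],s["eef_rot"],s["finger_gap"],s["wrist_force"])
E
```

```text
clock: 0.98
eef_pos: [482.6, -258.4, 205.3]
eef_rot: [-3.142, 0.0, 0.132]
wrist_force: [-0.3, -0.6, 0.4]
finger_gap: 30.9
finger_force: 0.0
clock: 1.4
eef_pos: [613.4, -135.2, 204.9]
eef_rot: [-3.141, 0.0, 0.001]
wrist_force: [0.2, 0.1, 0.4]
finger_gap: 0.8
finger_force: 0.0
1.4 [ 613.35365197 -135.17102253  204.92528352] [-3.14116670e+00  4.07244513e-04  8.82837913e-04] 0.803779531118225 [0.1545842  0.1095215  0.44297247]
```

View pics/w2.png

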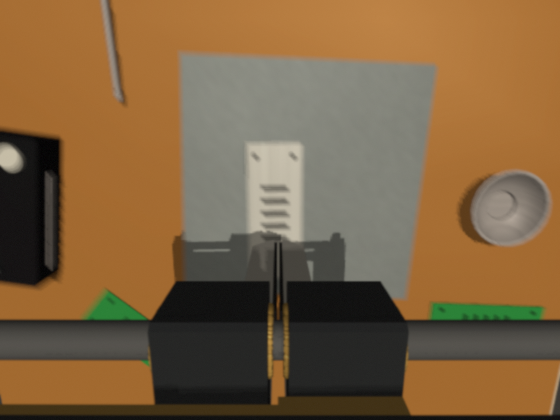

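The wrist view shows the plate's far edge at row 142 (columns 247–303), with the fingers over its rear half near (278,260). The cover's far edge is at row 55–65. I'll cross-check the plate position from this view.

```bash
python3 - <<'E'
from h import *
s=manip.read_state()
print(np.round(cast("wrist",[(248,142),(303,142),(247,230),(303,230),(275,142)],52.5,s),1))
print(np.round(cast("wrist",[(181,53),(435,66),(408,298)],50,s),1))
E
python3 -m inch '[{"gripper":0,"dx":0,"dy":0,"dz":-0.04,"wx":0,"wy":0,"wz":0},{"gripper":0,"dx":0,"dy":0,"dz":-0.08,"wx":0,"wy":0,"wz":0},{"gripper":0,"dx":0,"dy":0,"dz":-0.115,"wx":0,"wy":0,"wz":0},{"gripper":0,"dx":0,"dy":0,"dz":-0.135,"wx":0,"wy":0,"wz":0},{"gripper":0,"dx":0,"dy":0,"dz":-0.143,"wx":0,"wy":0,"wz":0}]'
```

```text
[[ 665.3 -105.2   52.5]
 [ 665.3 -154.2   52.5]
 [ 583.5 -102.8   52.5]
 [ 583.6 -155.7   52.5]
 [ 665.3 -129.3   52.5]]
[[ 739.6  -49.4   50. ]
 [ 729.5 -266.4   50. ]
 [ 512.2 -261.7   50. ]]
clock: 1.87
eef_pos: [609.8, -137.3, 58.5]
eef_rot: [-3.14, 0.005, 0.001]
wrist_force: [0.1, 0.2, 0.1]
finger_gap: 0.6
finger_force: 0.0
```

```bash
python3 -m inch '[{"gripper":0,"dx":0,"dy":0.003,"dz":-0.001,"wx":0,"wy":0,"wz":0},{"gripper":0,"dx":0,"dy":0.003,"dz":-0.002,"wx":0,"wy":0,"wz":0},{"gripper":0,"dx":0,"dy":0.003,"dz":-0.003,"wx":0,"wy":0,"wz":0},{"gripper":0,"dx":0,"dy":0.003,"dz":-0.004,"wx":0,"wy":0,"wz":0},{"gripper":0,"dx":0,"dy":0.003,"dz":-0.005,"wx":0,"wy":0,"wz":0}]'
```

```text
clock: 2.28
eef_pos: [612.2, -135.0, 58.6]
eef_rot: [3.141, -0.002, 0.001]
wrist_force: [-0.5, 0.2, -0.2]
finger_gap: 0.2
finger_force: 0.0
```

```bash
python3 -m inch '[{"gripper":0,"dx":0,"dy":0.002,"dz":-0.001,"wx":0,"wy":0,"wz":0},{"gripper":0,"dx":0,"dy":0.002,"dz":-0.002,"wx":0,"wy":0,"wz":0},{"gripper":0,"dx":0,"dy":0.002,"dz":-0.003,"wx":0,"wy":0,"wz":0},{"gripper":0,"dx":0,"dy":0.002,"dz":-0.0035,"wx":0,"wy":0,"wz":0},{"gripper":0,"dx":0,"dy":0.002,"dz":-0.0035,"wx":0,"wy":0,"wz":0}]'
```

```text
clock: 2.7
eef_pos: [611.6, -132.8, 53.8]
eef_rot: [-3.142, 0.0, 0.001]
wrist_force: [-0.4, 0.5, -0.7]
finger_gap: 0.3
finger_force: 0.0
```

```bash
python3 -m inch '[{"gripper":0,"dx":0,"dy":0,"dz":-0.0003,"wx":0,"wy":0,"wz":0},{"gripper":0,"dx":0,"dy":0,"dz":-0.0006,"wx":0,"wy":0,"wz":0},{"gripper":0,"dx":0,"dy":0,"dz":-0.001,"wx":0,"wy":0,"wz":0},{"gripper":0,"dx":0,"dy":0,"dz":-0.001,"wx":0,"wy":0,"wz":0},{"gripper":0,"dx":0,"dy":0,"dz":-0.001,"wx":0,"wy":0,"wz":0}]'
```

```text
clock: 3.12
eef_pos: [611.6, -132.8, 52.9]
eef_rot: [3.142, 0.0, 0.001]
wrist_force: [0.5, 0.3, 0.7]
finger_gap: 0.1
finger_force: 0.0
```

```bash
python3 -m inch '[{"gripper":0,"dx":0,"dy":0,"dz":-0.0003,"wx":0,"wy":0,"wz":0},{"gripper":0,"dx":0,"dy":0,"dz":-0.0006,"wx":0,"wy":0,"wz":0},{"gripper":0,"dx":0,"dy":0,"dz":-0.0008,"wx":0,"wy":0,"wz":0},{"gripper":0,"dx":0,"dy":0,"dz":-0.0008,"wx":0,"wy":0,"wz":0},{"gripper":0,"dx":0,"dy":0,"dz":-0.0008,"wx":0,"wy":0,"wz":0}]'
```

```text
clock: 3.53
eef_pos: [611.7, -132.8, 52.4]
eef_rot: [3.142, -0.0, 0.001]
wrist_force: [-2.8, 1.2, 4.7]
finger_gap: 0.4
finger_force: 2.4
```

```bash
python3 -m inch '[{"gripper":0,"dx":0,"dy":0,"dz":-0.0002,"wx":0,"wy":0,"wz":0},{"gripper":0,"dx":0,"dy":0,"dz":-0.0004,"wx":0,"wy":0,"wz":0},{"gripper":0,"dx":0,"dy":0,"dz":-0.0005,"wx":0,"wy":0,"wz":0},{"gripper":0,"dx":0,"dy":0,"dz":-0.0005,"wx":0,"wy":0,"wz":0},{"gripper":0,"dx":0,"dy":0,"dz":-0.0005,"wx":0,"wy":0,"wz":0}]'
```

```text
clock: 3.95
eef_pos: [611.7, -132.8, 52.1]
eef_rot: [3.141, -0.0, 0.001]
wrist_force: [-3.6, 1.2, 7.8]
finger_gap: 0.6
finger_force: 3.7
```

```bash
python3 -m inch '[{"gripper":0,"dx":-0.001,"dy":0,"dz":-0.0001,"wx":0,"wy":0,"wz":0},{"gripper":0,"dx":-0.003,"dy":0,"dz":-0.0001,"wx":0,"wy":0,"wz":0},{"gripper":0,"dx":-0.006,"dy":0,"dz":-0.0001,"wx":0,"wy":0,"wz":0},{"gripper":0,"dx":-0.009,"dy":0,"dz":-0.0001,"wx":0,"wy":0,"wz":0},{"gripper":0,"dx":-0.012,"dy":0,"dz":-0.0001,"wx":0,"wy":0,"wz":0}]'
```

```text
clock: 4.37
eef_pos: [600.5, -133.0, 52.3]
eef_rot: [3.141, -0.003, 0.001]
wrist_force: [3.0, -0.2, 5.4]
finger_gap: 0.8
finger_force: 2.8
```

```bash
python3 -m inch '[{"gripper":0,"dx":-0.002,"dy":0,"dz":-0.0003,"wx":0,"wy":0,"wz":0},{"gripper":0,"dx":-0.005,"dy":0,"dz":-0.0003,"wx":0,"wy":0,"wz":0},{"gripper":0,"dx":-0.009,"dy":0,"dz":-0.0003,"wx":0,"wy":0,"wz":0},{"gripper":0,"dx":-0.013,"dy":0,"dz":-0.0003,"wx":0,"wy":0,"wz":0},{"gripper":0,"dx":-0.016,"dy":0,"dz":-0.0003,"wx":0,"wy":0,"wz":0}]'
python3 - <<'E'
from h import *
s=manip.read_state();a=manip.camera("wrist");cv2.imwrite("pics/w3.png",a)
t=manip.camera("top");cv2.imwrite("pics/t3.png",t)
h=cv2.cvtColor(t,cv2.COLOR_BGR2HSV)
c=biggest(((h[...,2]>122)&(h[...,1]<60)).astype(np.uint8),(290,175,375,290));print(rect(c)[3],rect(cast("top",c,52.5)))
E
```

```text
clock: 4.78
eef_pos: [584.6, -133.0, 52.2]
eef_rot: [3.141, -0.003, 0.001]
wrist_force: [2.9, -0.4, 6.3]
finger_gap: 0.9
finger_force: 3.3Traceback (most recent call last):
  File "<stdin>", line 5, in <module>
  File "h.py", line 16, in biggest
    c=max(cv2.findContours(k,cv2.RETR_EXTERNAL,cv2.CHAIN_APPROX_NONE)[0],key=cv2.contourArea)
ValueError: max() iterable argument is empty
```

View pics/t3.png

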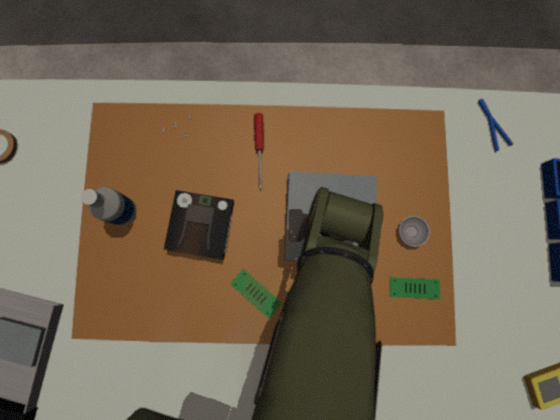

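The arm hides the plate in the top view, so I'll use the far edge of the plate in the wrist image numerically.

Run:
```python
from h import *
s=manip.read_state();a=cv2.imread("pics/w3.png");g=a.max(2);g=cv2.GaussianBlur(g,(3,3),0)
for r in (60,100,140,180,220): print(r,g[r,100:460:8].tolist())
print(g[0:260:5,275].tolist())
```

```text
60 [162, 127, 130, 131, 133, 132, 135, 137, 136, 136, 136, 138, 139, 138, 139, 140, 141, 140, 138, 138, 139, 140, 141, 141, 140, 139, 140, 141, 139, 139, 139, 138, 136, 134, 136, 134, 131, 132, 132, 131, 131, 128, 128, 127, 126]
100 [160, 128, 129, 127, 129, 130, 131, 133, 132, 133, 135, 136, 136, 137, 139, 139, 139, 137, 139, 137, 137, 137, 137, 136, 138, 138, 138, 137, 137, 137, 135, 136, 135, 136, 135, 134, 132, 131, 130, 131, 129, 128, 128, 129, 127]
140 [160, 144, 126, 126, 128, 128, 127, 128, 130, 131, 131, 134, 133, 132, 133, 134, 134, 134, 132, 132, 133, 134, 134, 131, 132, 134, 133, 134, 136, 135, 132, 132, 130, 129, 131, 132, 131, 131, 131, 130, 130, 129, 128, 129, 126]
180 [161, 160, 126, 126, 125, 126, 127, 129, 127, 128, 129, 128, 129, 130, 128, 131, 115, 187, 185, 189, 197, 185, 188, 188, 193, 189, 188, 173, 190, 134, 129, 129, 129, 129, 128, 127, 125, 125, 127, 128, 129, 128, 125, 125, 126]
220 [160, 161, 126, 126, 126, 126, 126, 127, 126, 126, 128, 126, 128, 127, 130, 130, 129, 180, 185, 185, 192, 183, 184, 185, 188, 184, 185, 191, 187, 130, 130, 128, 127, 128, 125, 128, 128, 127, 129, 129, 128, 126, 126, 126, 127]
[138, 138, 138, 138, 137, 138, 138, 137, 138, 138, 140, 141, 141, 142, 140, 140, 140, 139, 138, 138, 138, 137, 137, 136, 136, 136, 135, 135, 135, 133, 133, 133, 132, 190, 190, 189, 189, 188, 188, 187, 187, 186, 186, 185, 185, 184, 184, 184, 50, 43, 33, 29]
```

```bash
cat >> h.py <<'E'
def wplate(f,roi=(180,60,380,260),z=52.5,th=155):
    s=manip.read_state();a=manip.camera("wrist");cv2.imwrite(f,a)
    h=cv2.cvtColor(a,cv2.COLOR_BGR2HSV)
    c=biggest(((h[...,2]>th)&(h[...,1]<70)).astype(np.uint8),roi)
    P=cast("wrist",c,z,s)
    m=c[:,1].min();e=cast("wrist",c[c[:,1]<m+3],z,s)
    ys=[]
    L=P[P[:,0]<P[:,0].max()-8]
    mid=[];xs=np.arange(L[:,0].min()+5,L[:,0].max(),4)
    for x in xs:
        q=L[abs(L[:,0]-x)<3];mid.append((q[:,1].max()+q[:,1].min())/2);ys.append(np.ptp(q[:,1]))
    k=np.polyfit(xs,mid,1)
    print("far x",round(np.median(e[:,0]),1),"mid y at far",round(np.polyval(k,P[:,0].max()),1),"yaw",round(k[0],3),"width",np.round(np.median(ys),1),"tcp",np.round(s["eef_pos"],1),s["clock"])
E
python3 - <<'E'
from h import *
wplate("pics/w4.png",roi=(180,60,380,238))
E
```

```text
far x 632.8 mid y at far -133.3 yaw 0.008 width 49.7 tcp [ 584.2 -133.    52.1] 4.8833
```

The plate is carried along. I need about 42 mm more.

```bash
python3 -m inch '[{"gripper":0,"dx":-0.003,"dy":0,"dz":-0.0002,"wx":0,"wy":0,"wz":0},{"gripper":0,"dx":-0.007,"dy":0,"dz":-0.0002,"wx":0,"wy":0,"wz":0},{"gripper":0,"dx":-0.012,"dy":0,"dz":-0.0002,"wx":0,"wy":0,"wz":0},{"gripper":0,"dx":-0.017,"dy":0,"dz":-0.0002,"wx":0,"wy":0,"wz":0},{"gripper":0,"dx":-0.021,"dy":0,"dz":-0.0002,"wx":0,"wy":0,"wz":0}]'
python3 -m inch '[{"gripper":0,"dx":-0.005,"dy":0,"dz":0,"wx":0,"wy":0,"wz":0},{"gripper":0,"dx":-0.010,"dy":0,"dz":0,"wx":0,"wy":0,"wz":0},{"gripper":0,"dx":-0.015,"dy":0,"dz":0,"wx":0,"wy":0,"wz":0},{"gripper":0,"dx":-0.019,"dy":0,"dz":0,"wx":0,"wy":0,"wz":0},{"gripper":0,"dx":-0.021,"dy":0,"dz":0,"wx":0,"wy":0,"wz":0}]'
python3 - <<'E'
from h import *
wplate("pics/w5.png",roi=(180,60,380,238))
E
```

```text
clock: 5.35
eef_pos: [563.6, -133.1, 52.1]
eef_rot: [3.141, -0.004, 0.001]
wrist_force: [2.6, 0.1, 7.6]
finger_gap: 0.4
finger_force: 3.7
clock: 5.77
eef_pos: [542.5, -133.1, 52.1]
eef_rot: [3.141, -0.003, 0.001]
wrist_force: [3.2, 0.4, 6.3]
finger_gap: 0.6
finger_force: 3.6
far x 591.6 mid y at far -133.3 yaw 0.009 width 49.7 tcp [ 542.5 -133.1   52.1] 5.7667
```

```bash
python3 -m inch '[{"gripper":0,"dx":0,"dy":0,"dz":0.005,"wx":0,"wy":0,"wz":0},{"gripper":0,"dx":0,"dy":0,"dz":0.02,"wx":0,"wy":0,"wz":0},{"gripper":0.8,"dx":-0.01,"dy":0,"dz":0.045,"wx":0,"wy":0,"wz":0},{"gripper":0.8,"dx":-0.035,"dy":0,"dz":0.07,"wx":0,"wy":0,"wz":0},{"gripper":0.8,"dx":-0.065,"dy":0,"dz":0.08,"wx":0,"wy":0,"wz":0}]'
python3 -m inch '[{"gripper":0.8,"dx":0,"dy":0,"dz":0,"wx":0,"wy":0,"wz":0},{"gripper":0.8,"dx":0,"dy":0,"dz":0,"wx":0,"wy":0,"wz":0},{"gripper":0.8,"dx":0,"dy":0,"dz":0,"wx":0,"wy":0,"wz":0},{"gripper":0.8,"dx":0,"dy":0,"dz":0,"wx":0,"wy":0,"wz":0},{"gripper":0.8,"dx":0,"dy":0,"dz":0,"wx":0,"wy":0,"wz":0}]'
python3 - <<'E'
from h import *
wplate("pics/w6.png",roi=(180,10,380,320))
E
```

```text
clock: 6.23
eef_pos: [477.2, -133.0, 133.5]
eef_rot: [3.141, -0.003, 0.001]
wrist_force: [-1.0, 0.2, 0.7]
finger_gap: 16.9
finger_force: 0.0
clock: 6.65
eef_pos: [476.9, -132.7, 130.3]
eef_rot: [-3.141, 0.001, 0.001]
wrist_force: [0.6, 0.4, 0.5]
finger_gap: 50.0
finger_force: 0.0
far x 591.7 mid y at far -133.3 yaw 0.012 width 50.2 tcp [ 476.9 -132.7  130.3] 6.65
```

View pics/w6.png

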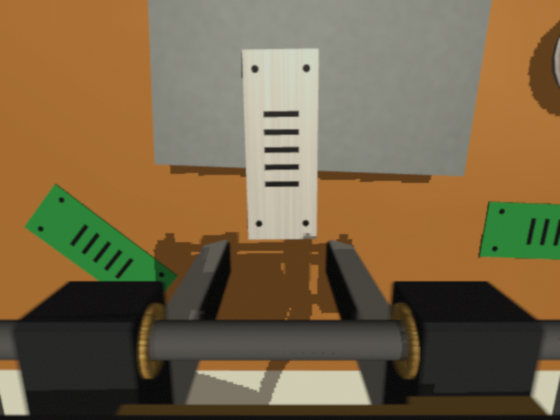

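The plate overhangs the cover's front edge (row 170), with its near end at row 240. The fingers straddle it at columns 220 and 340. I'll check the end point and then descend.

```bash
python3 - <<'E'
from h import *
s=manip.read_state();print(np.round(cast("wrist",[(283,239.5),(283,171)],52,s),1))
E
python3 -m inch '[{"gripper":0.8,"dx":0,"dy":0,"dz":0,"wx":0,"wy":0,"wz":0.3},{"gripper":0.8,"dx":0,"dy":0,"dz":-0.01,"wx":0,"wy":0,"wz":0.5},{"gripper":0.8,"dx":0,"dy":0,"dz":-0.025,"wx":0,"wy":0,"wz":0.6},{"gripper":0.8,"dx":0,"dy":0,"dz":-0.04,"wx":0,"wy":0,"wz":0.6},{"gripper":0.8,"dx":0,"dy":0,"dz":-0.05,"wx":0,"wy":0,"wz":0.6}]'
```

```text
[[ 460.3 -135.8   52. ]
 [ 511.1 -135.6   52. ]]
clock: 7.12
eef_pos: [476.1, -132.5, 79.0]
eef_rot: [-3.141, 0.002, 0.012]
wrist_force: [-0.1, -0.7, -1.1]
finger_gap: 74.9
finger_force: 0.0
```

```bash
python3 -m inch '[{"gripper":0.8,"dx":0,"dy":-0.001,"dz":-0.012,"wx":0,"wy":0,"wz":0},{"gripper":0.8,"dx":0,"dy":-0.002,"dz":-0.026,"wx":0,"wy":0,"wz":0},{"gripper":0.8,"dx":0,"dy":-0.002,"dz":-0.038,"wx":0,"wy":0,"wz":0},{"gripper":0.8,"dx":0,"dy":-0.002,"dz":-0.045,"wx":0,"wy":0,"wz":0},{"gripper":0.8,"dx":0,"dy":-0.002,"dz":-0.048,"wx":0,"wy":0,"wz":0}]'
python3 -m inch '[{"gripper":0.6,"dx":0,"dy":0,"dz":0,"wx":0,"wy":0,"wz":0},{"gripper":0.6,"dx":0,"dy":0,"dz":0,"wx":0,"wy":0,"wz":0},{"gripper":0.6,"dx":0,"dy":0,"dz":0,"wx":0,"wy":0,"wz":0},{"gripper":0.6,"dx":0,"dy":0,"dz":0,"wx":0,"wy":0,"wz":0},{"gripper":0.6,"dx":0,"dy":0,"dz":0,"wx":0,"wy":0,"wz":0}]' 45
```

```text
clock: 7.53
eef_pos: [476.1, -134.6, 31.7]
eef_rot: [-3.141, 0.002, 0.011]
wrist_force: [-0.1, -0.2, 0.4]
finger_gap: 75.4
finger_force: 0.0
clock: 7.95
eef_pos: [476.9, -134.9, 33.5]
eef_rot: [3.141, -0.001, 0.011]
wrist_force: [0.3, -0.2, -0.2]
finger_gap: 56.6
finger_force: 0.0
```

```bash
python3 -m inch '[{"gripper":0.55,"dx":0,"dy":0,"dz":-0.0015,"wx":0,"wy":0,"wz":0},{"gripper":0.5,"dx":0,"dy":0,"dz":-0.0015,"wx":0,"wy":0,"wz":0},{"gripper":0.4,"dx":0,"dy":0,"dz":-0.0015,"wx":0,"wy":0,"wz":0},{"gripper":0.3,"dx":0,"dy":0,"dz":-0.0015,"wx":0,"wy":0,"wz":0},{"gripper":0.3,"dx":0,"dy":0,"dz":-0.0015,"wx":0,"wy":0,"wz":0}]' 45
```

```text
clock: 8.37
eef_pos: [476.6, -134.8, 31.5]
eef_rot: [-3.142, 0.0, 0.011]
wrist_force: [0.2, -0.4, -0.3]
finger_gap: 48.4
finger_force: 45.0
```

```bash
python3 -m inch '[{"gripper":0.3,"dx":0,"dy":0,"dz":0.003,"wx":0,"wy":0,"wz":0},{"gripper":0.3,"dx":0,"dy":0,"dz":0.010,"wx":0,"wy":0,"wz":0},{"gripper":0.3,"dx":0,"dy":0,"dz":0.024,"wx":0,"wy":0,"wz":0},{"gripper":0.3,"dx":0,"dy":0,"dz":0.040,"wx":0,"wy":0,"wz":0},{"gripper":0.3,"dx":0,"dy":0,"dz":0.055,"wx":0,"wy":0,"wz":0}]'
python3 -m inch '[{"gripper":0.3,"dx":0,"dy":0.005,"dz":0.015,"wx":0,"wy":0,"wz":0},{"gripper":0.3,"dx":0,"dy":0.02,"dz":0.030,"wx":0,"wy":0,"wz":-1},{"gripper":0.3,"dx":0.003,"dy":0.042,"dz":0.042,"wx":0,"wy":0,"wz":-2},{"gripper":0.3,"dx":0.006,"dy":0.07,"dz":0.05,"wx":0,"wy":0,"wz":-3.5},{"gripper":0.3,"dx":0.008,"dy":0.10,"dz":0.055,"wx":0,"wy":0,"wz":-5}]'
python3 -m inch '[{"gripper":0.3,"dx":0.002,"dy":0.03,"dz":0,"wx":0,"wy":0,"wz":-2},{"gripper":0.3,"dx":0.004,"dy":0.06,"dz":0,"wx":0,"wy":0,"wz":-3},{"gripper":0.3,"dx":0.005,"dy":0.082,"dz":0,"wx":0,"wy":0,"wz":-4.1},{"gripper":0.3,"dx":0.006,"dy":0.095,"dz":0,"wx":0,"wy":0,"wz":-4.1},{"gripper":0.3,"dx":0.006,"dy":0.095,"dz":0,"wx":0,"wy":0,"wz":-4.1}]'
python3 -m inch '[{"gripper":0.3,"dx":0,"dy":0,"dz":0,"wx":0,"wy":0,"wz":0},{"gripper":0.3,"dx":0,"dy":0,"dz":0,"wx":0,"wy":0,"wz":0},{"gripper":0.3,"dx":0,"dy":0,"dz":0,"wx":0,"wy":0,"wz":0},{"gripper":0.3,"dx":0,"dy":0,"dz":0,"wx":0,"wy":0,"wz":0},{"gripper":0.3,"dx":0,"dy":0,"dz":0,"wx":0,"wy":0,"wz":0}]'
python3 - <<'E'
from h import *
import json
s=manip.read_state();a=manip.camera("wrist")
json.dump({k:np.asarray(v).tolist() for k,v in s.items()},open("s7.json","w"))
cv2.imwrite("pics/w7.png",a)
b=cv2.convertScaleAbs(a,alpha=1.8,beta=10);cv2.imwrite("pics/w7b.png",cv2.resize(b,(784,588)))
E
```

```text
clock: 8.78
eef_pos: [476.6, -134.8, 87.8]
eef_rot: [3.142, -0.0, 0.011]
wrist_force: [0.1, 0.3, -1.0]
finger_gap: 48.4
finger_force: 45.0
clock: 9.2
eef_pos: [485.0, -34.1, 143.3]
eef_rot: [3.141, -0.002, -0.078]
wrist_force: [0.1, 0.5, -1.2]
finger_gap: 48.4
finger_force: 45.0
clock: 9.62
eef_pos: [490.6, 62.3, 142.1]
eef_rot: [-3.141, -0.0, -0.145]
wrist_force: [-0.5, -0.7, 0.1]
finger_gap: 48.5
finger_force: 45.0
clock: 10.03
eef_pos: [490.7, 59.6, 141.6]
eef_rot: [3.142, -0.0, -0.148]
wrist_force: [-0.7, 0.1, -0.7]
finger_gap: 48.2
finger_force: 45.0
```

View pics/w7b.png

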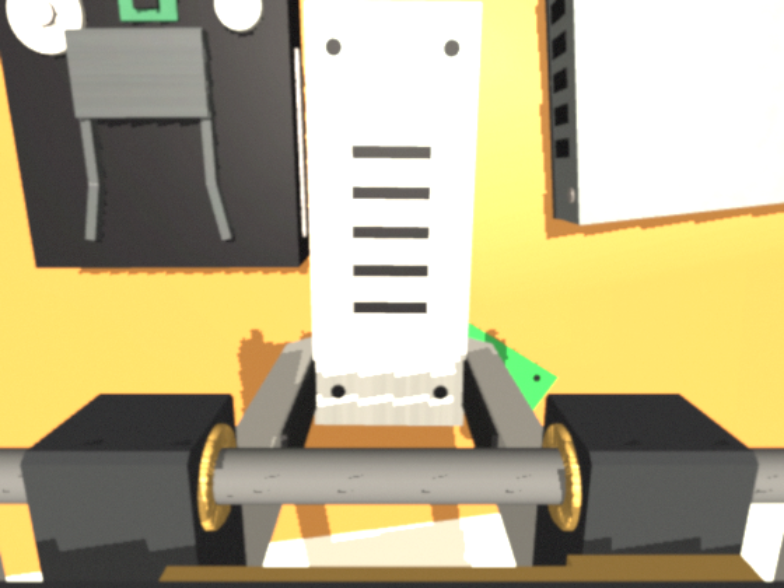

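The wrist view (1.4x) shows the plate held straight. The drive's front edge is at row 266 (columns 37–298). The rails' inner edges are at about (92→99, 120→183) and (201→207, 120→183), and the lip's front edge is at row 118. I'll cast these points.

Run:
```python
from h import *
import json
s=json.load(open("s7.json"))
f=lambda p,z:np.round(cast("wrist",np.array(p)/1.4,z,s)[:,:2],1)
F=f([(37,266),(298,265),(0,50)],42);print("front",F)
L=f([(92,122),(99,183),(97,240)],42);R=f([(201,122),(207,183),(221,240)],49)
print("L",L,"R",R)
lip=f([(76,119),(210,118)],51.5);print("lip",lip)
yaw=np.arctan2(*(F[1]-F[0]))  # edge dir
e=(F[1]-F[0])/np.linalg.norm(F[1]-F[0]);x=np.array([-e[1],e[0]]);print("edge len",np.linalg.norm(F[1]-F[0]),"yaw edge",np.arctan2(x[1],x[0]))
for n,P in(("L",L),("R",R)):
  d=P[0]-P[1];print(n,"yaw",np.arctan2(d[1],d[0]))
# in drive frame with yaw guess
ya=np.arctan2(x[1],x[0]);ex=np.array([np.cos(ya),np.sin(ya)]);ey=np.array([-ex[1],ex[0]])
m=(L[:2].mean(0)+R[:2].mean(0))/2
fm=F[:2].mean(0);seat=fm+95*ex+ey*((m-fm)@ey)
print("rail gap",(L[:2]-R[:2])@ey,"mid offset",(m-fm)@ey,"seat",seat,"lip x from seat",[(q-seat)@ex for q in lip],"L x",[(q-seat)@ex for q in np.r_[L,R]])
# plate
P=f([(316,425),(463,424),(300,2),(481,2)],160.6+1.25);print("plate",P)
print("front mid",fm,"near centre",P[:2].mean(0),"far",P[2:].mean(0),s["eef_pos"],s["eef_rot"])
```

```text
front [[536.1 250.6]
 [515.2 107.5]
 [645.4 235.1]]
L [[605.  198.9]
 [574.5 203.9]
 [545.2 213.6]] R [[595.6 140.6]
 [565.7 144.6]
 [535.6 144. ]]
lip [[606.  201.4]
 [596.5 134.9]]
edge len 144.61818696139153 yaw edge -0.14502632270004986
L yaw -0.1624891092172034
R yaw -0.13298964836940932
rail gap [59.04644623 59.94923724] mid offset 1.6300854336040826 seat [619.88827716 166.93371773] lip x from seat [np.float64(-18.72349403782179), np.float64(-18.51328534527253)] L x [np.float64(-19.351699949601432), np.float64(-50.25410644424995), np.float64(-80.64834725417981), np.float64(-20.227592551088787), np.float64(-50.39177930835044), np.float64(-80.08908149584482)]
plate [[478.4  87.3]
 [471.3  37.7]
 [607.4  68.1]
 [599.8  17.8]]
front mid [525.65 179.05] near centre [474.85  62.5 ] far [603.6   42.95] [490.67811698140815, 59.58676152680851, 141.60799832542708] [3.1415797791444486, -5.6057364077988225e-05, -0.14836470588568695]
```

The drive frame is consistent: edge length 145 against 146, lip at -18.5 against -17. That puts the seat at about (620,166.5) with yaw -0.147, and the plate is aligned. I'll stage the leading end in front of the rail mouths.

```bash
python3 -m inch '[{"gripper":0.3,"dx":-0.008,"dy":0.015,"dz":0,"wx":0,"wy":0,"wz":0},{"gripper":0.3,"dx":-0.022,"dy":0.045,"dz":0,"wx":0,"wy":0,"wz":0},{"gripper":0.3,"dx":-0.038,"dy":0.08,"dz":0,"wx":0,"wy":0,"wz":0},{"gripper":0.3,"dx":-0.053,"dy":0.115,"dz":0,"wx":0,"wy":0,"wz":0},{"gripper":0.3,"dx":-0.0625,"dy":0.1355,"dz":0,"wx":0,"wy":0,"wz":0}]'
python3 -m inch '[{"gripper":0.3,"dx":0,"dy":0,"dz":-0.01,"wx":0,"wy":0,"wz":0},{"gripper":0.3,"dx":0,"dy":0,"dz":-0.03,"wx":0,"wy":0,"wz":0},{"gripper":0.3,"dx":0,"dy":0,"dz":-0.055,"wx":0,"wy":0,"wz":0},{"gripper":0.3,"dx":0,"dy":0,"dz":-0.075,"wx":0,"wy":0,"wz":0},{"gripper":0.3,"dx":0,"dy":0,"dz":-0.085,"wx":0,"wy":0,"wz":0}]'
python3 -m inch '[{"gripper":0.3,"dx":0,"dy":0,"dz":-0.005,"wx":0,"wy":0,"wz":0},{"gripper":0.3,"dx":0,"dy":0,"dz":-0.01,"wx":0,"wy":0,"wz":0},{"gripper":0.3,"dx":0,"dy":0,"dz":-0.015,"wx":0,"wy":0,"wz":0},{"gripper":0.3,"dx":0,"dy":0,"dz":-0.018,"wx":0,"wy":0,"wz":0},{"gripper":0.3,"dx":0,"dy":0,"dz":-0.018,"wx":0,"wy":0,"wz":0}]'
python3 -m inch '[{"gripper":0.3,"dx":0,"dy":0,"dz":0,"wx":0,"wy":0,"wz":0},{"gripper":0.3,"dx":0,"dy":0,"dz":0,"wx":0,"wy":0,"wz":0},{"gripper":0.3,"dx":0,"dy":0,"dz":0,"wx":0,"wy":0,"wz":0},{"gripper":0.3,"dx":0,"dy":0,"dz":0,"wx":0,"wy":0,"wz":0},{"gripper":0.3,"dx":0,"dy":0,"dz":0,"wx":0,"wy":0,"wz":0}]'
python3 - <<'E'
from h import *
s=manip.read_state();a=manip.camera("wrist");cv2.imwrite("pics/w8.png",a)
print(s["eef_pos"],s["eef_rot"])
b=cv2.convertScaleAbs(a,alpha=1.8,beta=10);cv2.imwrite("pics/w8b.png",cv2.resize(b,(784,588)))
E
```

```text
clock: 10.5
eef_pos: [426.8, 197.8, 141.7]
eef_rot: [-3.141, 0.0, -0.147]
wrist_force: [0.1, -0.4, -0.7]
finger_gap: 48.4
finger_force: 45.0
clock: 10.92
eef_pos: [427.3, 194.8, 54.2]
eef_rot: [3.14, 0.003, -0.148]
wrist_force: [0.8, 1.1, -0.6]
finger_gap: 48.3
finger_force: 45.0
clock: 11.33
eef_pos: [428.2, 195.7, 38.5]
eef_rot: [-3.142, -0.0, -0.148]
wrist_force: [-1.0, 0.6, -1.4]
finger_gap: 48.3
finger_force: 45.0
clock: 11.75
eef_pos: [428.2, 195.8, 38.7]
eef_rot: [-3.141, -0.0, -0.147]
wrist_force: [-0.1, -0.1, -0.9]
finger_gap: 48.1
finger_force: 45.0
[428.22949749 195.75221218  38.73071494] [-3.14141393e+00 -2.88277310e-04 -1.47443085e-01]
```

View pics/w8b.png

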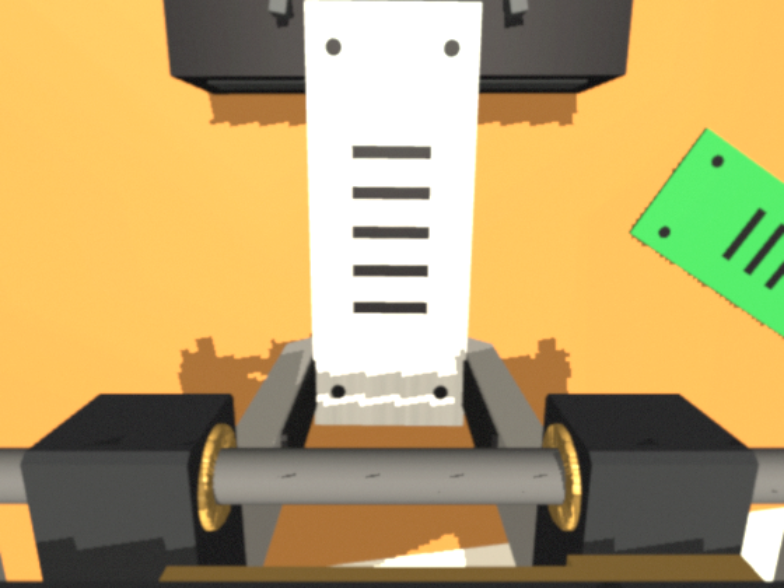

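The plate's leading end (columns 304–482, top of the picture) sits between the flared rail mouths at about (281,10) and (515,10). The drive's front corners are at (172,75) and (627,74). I'll use this to refine the lateral offset.

Run:
```python
from h import *
s=manip.read_state()
f=lambda p,z:cast("wrist",np.array(p)/1.4,z,s)[:,:2]
F=f([(172,75),(627,74)],42);M=f([(271,12),(527,12)],49);I=f([(292,12),(503,12)],49)
P=f([(316,425),(463,424),(304,3),(481,3)],s["eef_pos"][2]+21)
ya=-.147;ex=np.array([np.cos(ya),np.sin(ya)]);ey=np.array([-ex[1],ex[0]])
d=F[0]-F[1];print("edge",np.linalg.norm(d),"yaw",np.arctan2(d[1],d[0])-np.pi/2)
for n,Q in(("front",F),("mouthO",M),("mouthI",I),("pnear",P[:2]),("pfar",P[2:])):
  m=Q.mean(0);print(n,np.round(m,1),"rel tcp x,y",np.round([(m-s["eef_pos"][:2])@ex,(m-s["eef_pos"][:2])@ey],1),np.round(abs((Q[0]-Q[1])@ey),1))
```

```text
edge 145.85970165404495 yaw -0.1459814292528243
front [524.7 178.7] rel tcp x,y [98.  -2.7] 145.9
mouthO [540.9 176.7] rel tcp x,y [114.3  -2.4] 76.7
mouthI [540.9 177.1] rel tcp x,y [114.3  -1.9] 63.2
pnear [412.8 198.6] rel tcp x,y [-15.7   0.6] 49.9
pfar [540.6 178.7] rel tcp x,y [113.7  -0.4] 49.5
```

```bash
python3 -m inch '[{"gripper":0.3,"dx":0,"dy":-0.001,"dz":-0.003,"wx":0,"wy":0,"wz":0.2},{"gripper":0.3,"dx":0,"dy":-0.002,"dz":-0.006,"wx":0,"wy":0,"wz":0.4},{"gripper":0.3,"dx":0,"dy":-0.0023,"dz":-0.009,"wx":0,"wy":0,"wz":0.4},{"gripper":0.3,"dx":0,"dy":-0.0023,"dz":-0.012,"wx":0,"wy":0,"wz":0.4},{"gripper":0.3,"dx":0,"dy":-0.0023,"dz":-0.012,"wx":0,"wy":0,"wz":0.4}]'
python3 -m inch '[{"gripper":0.3,"dx":0.002,"dy":-0.0003,"dz":0,"wx":0,"wy":0,"wz":0},{"gripper":0.3,"dx":0.005,"dy":-0.0007,"dz":0,"wx":0,"wy":0,"wz":0},{"gripper":0.3,"dx":0.009,"dy":-0.0013,"dz":0,"wx":0,"wy":0,"wz":0},{"gripper":0.3,"dx":0.012,"dy":-0.0018,"dz":0,"wx":0,"wy":0,"wz":0},{"gripper":0.3,"dx":0.014,"dy":-0.0021,"dz":0,"wx":0,"wy":0,"wz":0}]'
```

```text
clock: 12.22
eef_pos: [427.8, 193.2, 25.8]
eef_rot: [3.141, 0.001, -0.141]
wrist_force: [0.4, -0.2, -0.8]
finger_gap: 48.0
finger_force: 45.0
clock: 12.63
eef_pos: [442.7, 191.2, 26.7]
eef_rot: [-3.141, -0.0, -0.141]
wrist_force: [0.5, 0.2, -0.7]
finger_gap: 48.5
finger_force: 45.0
```

```bash
python3 -m inch '[{"gripper":0.3,"dx":0.002,"dy":-0.0003,"dz":-0.0005,"wx":0,"wy":0,"wz":0},{"gripper":0.3,"dx":0.005,"dy":-0.0007,"dz":-0.001,"wx":0,"wy":0,"wz":0},{"gripper":0.3,"dx":0.009,"dy":-0.0013,"dz":-0.0015,"wx":0,"wy":0,"wz":0},{"gripper":0.3,"dx":0.012,"dy":-0.0018,"dz":-0.002,"wx":0,"wy":0,"wz":0},{"gripper":0.3,"dx":0.014,"dy":-0.0021,"dz":-0.002,"wx":0,"wy":0,"wz":0}]'
python3 -m inch '[{"gripper":0.3,"dx":0.002,"dy":-0.0003,"dz":0,"wx":0,"wy":0,"wz":0},{"gripper":0.3,"dx":0.004,"dy":-0.0006,"dz":0,"wx":0,"wy":0,"wz":0},{"gripper":0.3,"dx":0.006,"dy":-0.0009,"dz":0,"wx":0,"wy":0,"wz":0},{"gripper":0.3,"dx":0.008,"dy":-0.0012,"dz":0,"wx":0,"wy":0,"wz":0},{"gripper":0.3,"dx":0.008,"dy":-0.0012,"dz":0,"wx":0,"wy":0,"wz":0}]'
```

```text
clock: 13.05
eef_pos: [456.5, 189.1, 24.5]
eef_rot: [-3.142, -0.0, -0.141]
wrist_force: [-0.2, 1.1, -0.6]
finger_gap: 48.4
finger_force: 45.0
clock: 13.47
eef_pos: [464.5, 188.0, 24.6]
eef_rot: [-3.142, -0.0, -0.141]
wrist_force: [0.1, 0.4, 0.2]
finger_gap: 48.3
finger_force: 45.0
```

```bash
python3 -m inch '[{"gripper":0.3,"dx":0.002,"dy":-0.0003,"dz":-0.0003,"wx":0,"wy":0,"wz":0},{"gripper":0.3,"dx":0.006,"dy":-0.0009,"dz":-0.0006,"wx":0,"wy":0,"wz":0},{"gripper":0.3,"dx":0.01,"dy":-0.0015,"dz":-0.0006,"wx":0,"wy":0,"wz":0},{"gripper":0.3,"dx":0.014,"dy":-0.0021,"dz":-0.0006,"wx":0,"wy":0,"wz":0},{"gripper":0.3,"dx":0.016,"dy":-0.0023,"dz":-0.0006,"wx":0,"wy":0,"wz":0}]'
python3 -m inch '[{"gripper":0.3,"dx":0,"dy":0,"dz":-0.0002,"wx":0,"wy":0,"wz":0},{"gripper":0.3,"dx":0,"dy":0,"dz":-0.0004,"wx":0,"wy":0,"wz":0},{"gripper":0.3,"dx":0,"dy":0,"dz":-0.0004,"wx":0,"wy":0,"wz":0},{"gripper":0.3,"dx":0,"dy":0,"dz":-0.0004,"wx":0,"wy":0,"wz":0},{"gripper":0.3,"dx":0,"dy":0,"dz":-0.0004,"wx":0,"wy":0,"wz":0}]'
```

```text
clock: 13.88
eef_pos: [480.8, 185.6, 24.0]
eef_rot: [-3.141, -0.0, -0.141]
wrist_force: [-0.7, -0.0, -1.1]
finger_gap: 48.5
finger_force: 45.0
clock: 14.3
eef_pos: [480.0, 185.7, 23.6]
eef_rot: [3.142, 0.0, -0.14]
wrist_force: [-0.1, -0.1, -0.6]
finger_gap: 48.4
finger_force: 45.0
```

```bash
python3 -m inch '[{"gripper":0.3,"dx":0,"dy":0,"dz":-0.0002,"wx":0,"wy":0,"wz":0},{"gripper":0.3,"dx":0,"dy":0,"dz":-0.0004,"wx":0,"wy":0,"wz":0},{"gripper":0.3,"dx":0,"dy":0,"dz":-0.0004,"wx":0,"wy":0,"wz":0},{"gripper":0.3,"dx":0,"dy":0,"dz":-0.0004,"wx":0,"wy":0,"wz":0},{"gripper":0.3,"dx":0,"dy":0,"dz":-0.0004,"wx":0,"wy":0,"wz":0}]'
```

```text
clock: 14.72
eef_pos: [480.2, 185.7, 23.2]
eef_rot: [-3.142, -0.0, -0.14]
wrist_force: [-0.7, -0.6, 0.4]
finger_gap: 48.2
finger_force: 45.0
```

```bash
python3 -m inch '[{"gripper":0.3,"dx":0,"dy":0,"dz":-0.0002,"wx":0,"wy":0,"wz":0},{"gripper":0.3,"dx":0,"dy":0,"dz":-0.0003,"wx":0,"wy":0,"wz":0},{"gripper":0.3,"dx":0,"dy":0,"dz":-0.0003,"wx":0,"wy":0,"wz":0},{"gripper":0.3,"dx":0,"dy":0,"dz":-0.0003,"wx":0,"wy":0,"wz":0},{"gripper":0.3,"dx":0,"dy":0,"dz":-0.0003,"wx":0,"wy":0,"wz":0}]'
```

```text
clock: 15.13
eef_pos: [480.2, 185.7, 22.9]
eef_rot: [-3.142, -0.0, -0.14]
wrist_force: [0.5, -0.8, 0.8]
finger_gap: 47.9
finger_force: 45.0
```

```bash
python3 -m inch '[{"gripper":0.3,"dx":0.0015,"dy":-0.0002,"dz":0,"wx":0,"wy":0,"wz":0},{"gripper":0.3,"dx":0.003,"dy":-0.0004,"dz":0,"wx":0,"wy":0,"wz":0},{"gripper":0.3,"dx":0.0045,"dy":-0.0006,"dz":0,"wx":0,"wy":0,"wz":0},{"gripper":0.3,"dx":0.006,"dy":-0.0009,"dz":0,"wx":0,"wy":0,"wz":0},{"gripper":0.3,"dx":0.007,"dy":-0.001,"dz":0,"wx":0,"wy":0,"wz":0}]'
```

```text
clock: 15.55
eef_pos: [487.4, 184.7, 22.9]
eef_rot: [-3.142, -0.0, -0.141]
wrist_force: [-0.8, -0.5, 1.0]
finger_gap: 48.3
finger_force: 45.0
```

```bash
python3 -m inch '[{"gripper":0.3,"dx":0.0004,"dy":0,"dz":0,"wx":0,"wy":0,"wz":0},{"gripper":0.3,"dx":0.0008,"dy":-0.0001,"dz":0,"wx":0,"wy":0,"wz":0},{"gripper":0.3,"dx":0.0012,"dy":-0.0002,"dz":0,"wx":0,"wy":0,"wz":0},{"gripper":0.3,"dx":0.0016,"dy":-0.0002,"dz":0,"wx":0,"wy":0,"wz":0},{"gripper":0.3,"dx":0.002,"dy":-0.0003,"dz":0,"wx":0,"wy":0,"wz":0}]' 12
```

```text
clock: 15.97
eef_pos: [489.1, 184.4, 22.8]
eef_rot: [3.142, 0.0, -0.14]
wrist_force: [-0.6, 0.0, -0.2]
finger_gap: 49.6
finger_force: 12.0
```

```bash
python3 -m inch '[{"gripper":0.3,"dx":0.0003,"dy":0,"dz":0,"wx":0,"wy":0,"wz":0},{"gripper":0.3,"dx":0.0006,"dy":-0.0001,"dz":0,"wx":0,"wy":0,"wz":0},{"gripper":0.3,"dx":0.0009,"dy":-0.0001,"dz":0,"wx":0,"wy":0,"wz":0},{"gripper":0.3,"dx":0.0011,"dy":-0.0002,"dz":0,"wx":0,"wy":0,"wz":0},{"gripper":0.3,"dx":0.0012,"dy":-0.0002,"dz":0,"wx":0,"wy":0,"wz":0}]'
```

```text
clock: 16.38
eef_pos: [490.4, 184.2, 22.9]
eef_rot: [-3.142, -0.0, -0.14]
wrist_force: [0.2, -0.0, -0.3]
finger_gap: 49.5
finger_force: 12.0
```

```bash
python3 -m inch '[{"gripper":0.3,"dx":0.0005,"dy":-0.0001,"dz":0,"wx":0,"wy":0,"wz":0},{"gripper":0.3,"dx":0.001,"dy":-0.0001,"dz":0,"wx":0,"wy":0,"wz":0},{"gripper":0.3,"dx":0.0015,"dy":-0.0002,"dz":0,"wx":0,"wy":0,"wz":0},{"gripper":0.3,"dx":0.0018,"dy":-0.0003,"dz":0,"wx":0,"wy":0,"wz":0},{"gripper":0.3,"dx":0.002,"dy":-0.0003,"dz":0,"wx":0,"wy":0,"wz":0}]' 8
```

```text
clock: 16.8
eef_pos: [492.4, 183.9, 22.8]
eef_rot: [-3.142, 0.0, -0.14]
wrist_force: [-1.3, -0.2, 0.1]
finger_gap: 49.8
finger_force: 8.0
```

```bash
python3 -m inch '[{"gripper":0.3,"dx":0.0004,"dy":-0.0001,"dz":0,"wx":0,"wy":0,"wz":0},{"gripper":0.3,"dx":0.0008,"dy":-0.0001,"dz":0,"wx":0,"wy":0,"wz":0},{"gripper":0.3,"dx":0.0012,"dy":-0.0002,"dz":0,"wx":0,"wy":0,"wz":0},{"gripper":0.3,"dx":0.0014,"dy":-0.0002,"dz":0,"wx":0,"wy":0,"wz":0},{"gripper":0.3,"dx":0.0015,"dy":-0.0002,"dz":0,"wx":0,"wy":0,"wz":0}]'
```

```text
clock: 17.22
eef_pos: [493.9, 183.7, 22.8]
eef_rot: [3.142, -0.0, -0.14]
wrist_force: [-0.2, -0.1, -0.1]
finger_gap: 49.6
finger_force: 8.0
```

Still free; I'm carrying on in small steps.

```bash
python3 -m inch '[{"gripper":0.3,"dx":0.0004,"dy":-0.0001,"dz":0,"wx":0,"wy":0,"wz":0},{"gripper":0.3,"dx":0.0008,"dy":-0.0001,"dz":0,"wx":0,"wy":0,"wz":0},{"gripper":0.3,"dx":0.0012,"dy":-0.0002,"dz":0,"wx":0,"wy":0,"wz":0},{"gripper":0.3,"dx":0.0014,"dy":-0.0002,"dz":0,"wx":0,"wy":0,"wz":0},{"gripper":0.3,"dx":0.0015,"dy":-0.0002,"dz":0,"wx":0,"wy":0,"wz":0}]'
```

```text
clock: 17.63
eef_pos: [495.4, 183.5, 22.9]
eef_rot: [-3.142, -0.0, -0.141]
wrist_force: [-0.8, -0.1, -0.5]
finger_gap: 49.8
finger_force: 8.0
```

```bash
python3 -m inch '[{"gripper":0.3,"dx":0.0004,"dy":-0.0001,"dz":0,"wx":0,"wy":0,"wz":0},{"gripper":0.3,"dx":0.0008,"dy":-0.0001,"dz":0,"wx":0,"wy":0,"wz":0},{"gripper":0.3,"dx":0.0012,"dy":-0.0002,"dz":0,"wx":0,"wy":0,"wz":0},{"gripper":0.3,"dx":0.0014,"dy":-0.0002,"dz":0,"wx":0,"wy":0,"wz":0},{"gripper":0.3,"dx":0.0015,"dy":-0.0002,"dz":0,"wx":0,"wy":0,"wz":0}]'
```

```text
clock: 18.05
eef_pos: [496.9, 183.3, 22.8]
eef_rot: [3.142, 0.0, -0.141]
wrist_force: [0.1, -0.4, 0.4]
finger_gap: 49.6
finger_force: 8.0
```

```bash
python3 -m inch '[{"gripper":0.3,"dx":0.0004,"dy":-0.0001,"dz":0,"wx":0,"wy":0,"wz":0},{"gripper":0.3,"dx":0.0008,"dy":-0.0001,"dz":0,"wx":0,"wy":0,"wz":0},{"gripper":0.3,"dx":0.0012,"dy":-0.0002,"dz":0,"wx":0,"wy":0,"wz":0},{"gripper":0.3,"dx":0.0014,"dy":-0.0002,"dz":0,"wx":0,"wy":0,"wz":0},{"gripper":0.3,"dx":0.0015,"dy":-0.0002,"dz":0,"wx":0,"wy":0,"wz":0}]'
```

```text
clock: 18.47
eef_pos: [498.4, 183.1, 22.9]
eef_rot: [3.142, -0.0, -0.14]
wrist_force: [-0.7, -0.1, 0.7]
finger_gap: 49.4
finger_force: 8.0
```

```bash
python3 -m inch '[{"gripper":0.3,"dx":0.0004,"dy":-0.0001,"dz":0,"wx":0,"wy":0,"wz":0},{"gripper":0.3,"dx":0.0008,"dy":-0.0001,"dz":0,"wx":0,"wy":0,"wz":0},{"gripper":0.3,"dx":0.0012,"dy":-0.0002,"dz":0,"wx":0,"wy":0,"wz":0},{"gripper":0.3,"dx":0.0014,"dy":-0.0002,"dz":0,"wx":0,"wy":0,"wz":0},{"gripper":0.3,"dx":0.0015,"dy":-0.0002,"dz":0,"wx":0,"wy":0,"wz":0}]'
```

```text
clock: 18.88
eef_pos: [499.9, 182.9, 22.9]
eef_rot: [-3.142, -0.0, -0.141]
wrist_force: [-0.5, 1.2, 1.0]
finger_gap: 50.0
finger_force: 8.0
```

```bash
python3 -m inch '[{"gripper":0.3,"dx":0.0004,"dy":-0.0001,"dz":0,"wx":0,"wy":0,"wz":0},{"gripper":0.3,"dx":0.0008,"dy":-0.0001,"dz":0,"wx":0,"wy":0,"wz":0},{"gripper":0.3,"dx":0.0012,"dy":-0.0002,"dz":0,"wx":0,"wy":0,"wz":0},{"gripper":0.3,"dx":0.0014,"dy":-0.0002,"dz":0,"wx":0,"wy":0,"wz":0},{"gripper":0.3,"dx":0.0015,"dy":-0.0002,"dz":0,"wx":0,"wy":0,"wz":0}]'
```

```text
clock: 19.3
eef_pos: [501.4, 182.7, 22.8]
eef_rot: [-3.142, -0.0, -0.14]
wrist_force: [-0.9, -0.3, 1.5]
finger_gap: 49.7
finger_force: 8.0
```

```bash
python3 -m inch '[{"gripper":0.3,"dx":0.0004,"dy":-0.0001,"dz":0,"wx":0,"wy":0,"wz":0},{"gripper":0.3,"dx":0.0008,"dy":-0.0001,"dz":0,"wx":0,"wy":0,"wz":0},{"gripper":0.3,"dx":0.0012,"dy":-0.0002,"dz":0,"wx":0,"wy":0,"wz":0},{"gripper":0.3,"dx":0.0014,"dy":-0.0002,"dz":0,"wx":0,"wy":0,"wz":0},{"gripper":0.3,"dx":0.0015,"dy":-0.0002,"dz":0,"wx":0,"wy":0,"wz":0}]'
```

```text
clock: 19.72
eef_pos: [502.7, 182.5, 22.9]
eef_rot: [3.142, 0.0, -0.14]
wrist_force: [-2.4, 0.3, 1.4]
finger_gap: 49.5
finger_force: 8.0
```

```bash
python3 -m inch '[{"gripper":0.3,"dx":0.0002,"dy":0,"dz":0,"wx":0,"wy":0,"wz":0},{"gripper":0.3,"dx":0.0004,"dy":-0.0001,"dz":0,"wx":0,"wy":0,"wz":0},{"gripper":0.3,"dx":0.0005,"dy":-0.0001,"dz":0,"wx":0,"wy":0,"wz":0},{"gripper":0.3,"dx":0.0005,"dy":-0.0001,"dz":0,"wx":0,"wy":0,"wz":0},{"gripper":0.3,"dx":0.0005,"dy":-0.0001,"dz":0,"wx":0,"wy":0,"wz":0}]'
```

```text
clock: 20.13
eef_pos: [502.8, 182.5, 22.8]
eef_rot: [3.141, 0.001, -0.14]
wrist_force: [-6.3, 0.9, 5.1]
finger_gap: 49.9
finger_force: 8.0
```

Contact: the TCP has stalled and the force rose to 6.3 N at about -4 mm, within the range given for the stop. I'll firm the grip and press to about 8.5 N.

```bash
python3 -m inch '[{"gripper":0.3,"dx":0,"dy":0,"dz":0,"wx":0,"wy":0,"wz":0},{"gripper":0.3,"dx":0.0001,"dy":0,"dz":0,"wx":0,"wy":0,"wz":0},{"gripper":0.3,"dx":0.0002,"dy":0,"dz":0,"wx":0,"wy":0,"wz":0},{"gripper":0.3,"dx":0.0002,"dy":0,"dz":0,"wx":0,"wy":0,"wz":0},{"gripper":0.3,"dx":0.0002,"dy":0,"dz":0,"wx":0,"wy":0,"wz":0}]' 25
```

```text
clock: 20.55
eef_pos: [502.8, 182.5, 22.8]
eef_rot: [3.141, 0.002, -0.14]
wrist_force: [-8.6, 1.0, 4.9]
finger_gap: 48.9
finger_force: 25.0
```

```bash
python3 -m inch '[{"gripper":0.3,"dx":0,"dy":0,"dz":0,"wx":0,"wy":0,"wz":0},{"gripper":0.3,"dx":0,"dy":0,"dz":0,"wx":0,"wy":0,"wz":0},{"gripper":0.3,"dx":0,"dy":0,"dz":0,"wx":0,"wy":0,"wz":0},{"gripper":0.3,"dx":0,"dy":0,"dz":0,"wx":0,"wy":0,"wz":0},{"gripper":0.3,"dx":0,"dy":0,"dz":0,"wx":0,"wy":0,"wz":0}]'
python3 -m inch '[{"gripper":0.3,"dx":0,"dy":0,"dz":0,"wx":0,"wy":0,"wz":0},{"gripper":0.3,"dx":0,"dy":0,"dz":0,"wx":0,"wy":0,"wz":0},{"gripper":0.3,"dx":0,"dy":0,"dz":0,"wx":0,"wy":0,"wz":0},{"gripper":0.3,"dx":0,"dy":0,"dz":0,"wx":0,"wy":0,"wz":0},{"gripper":0.3,"dx":0,"dy":0,"dz":0,"wx":0,"wy":0,"wz":0}]'
python3 -m inch '[{"gripper":0.3,"dx":0,"dy":0,"dz":0,"wx":0,"wy":0,"wz":0},{"gripper":0.3,"dx":0,"dy":0,"dz":0,"wx":0,"wy":0,"wz":0},{"gripper":0.3,"dx":0,"dy":0,"dz":0,"wx":0,"wy":0,"wz":0},{"gripper":0.3,"dx":0,"dy":0,"dz":0,"wx":0,"wy":0,"wz":0},{"gripper":0.3,"dx":0,"dy":0,"dz":0,"wx":0,"wy":0,"wz":0}]'
```

```text
clock: 20.97
eef_pos: [502.8, 182.5, 22.8]
eef_rot: [3.141, 0.002, -0.14]
wrist_force: [-7.8, 1.0, 5.3]
finger_gap: 48.9
finger_force: 25.0
clock: 21.38
eef_pos: [502.8, 182.5, 22.8]
eef_rot: [3.141, 0.002, -0.14]
wrist_force: [-7.2, 0.8, 5.6]
finger_gap: 48.9
finger_force: 25.0
clock: 21.8
eef_pos: [502.8, 182.5, 22.8]
eef_rot: [3.141, 0.002, -0.14]
wrist_force: [-7.5, 1.5, 4.7]
finger_gap: 48.9
finger_force: 25.0
```

Held, but near the lower limit. I'll add 0.1 mm and hold for over a second more.

```bash
python3 -m inch '[{"gripper":0.3,"dx":0.0001,"dy":0,"dz":0,"wx":0,"wy":0,"wz":0},{"gripper":0.3,"dx":0.0001,"dy":0,"dz":0,"wx":0,"wy":0,"wz":0},{"gripper":0.3,"dx":0.0001,"dy":0,"dz":0,"wx":0,"wy":0,"wz":0},{"gripper":0.3,"dx":0.0001,"dy":0,"dz":0,"wx":0,"wy":0,"wz":0},{"gripper":0.3,"dx":0.0001,"dy":0,"dz":0,"wx":0,"wy":0,"wz":0}]'
python3 -m inch '[{"gripper":0.3,"dx":0,"dy":0,"dz":0,"wx":0,"wy":0,"wz":0},{"gripper":0.3,"dx":0,"dy":0,"dz":0,"wx":0,"wy":0,"wz":0},{"gripper":0.3,"dx":0,"dy":0,"dz":0,"wx":0,"wy":0,"wz":0},{"gripper":0.3,"dx":0,"dy":0,"dz":0,"wx":0,"wy":0,"wz":0},{"gripper":0.3,"dx":0,"dy":0,"dz":0,"wx":0,"wy":0,"wz":0}]'
python3 -m inch '[{"gripper":0.3,"dx":0,"dy":0,"dz":0,"wx":0,"wy":0,"wz":0},{"gripper":0.3,"dx":0,"dy":0,"dz":0,"wx":0,"wy":0,"wz":0},{"gripper":0.3,"dx":0,"dy":0,"dz":0,"wx":0,"wy":0,"wz":0},{"gripper":0.3,"dx":0,"dy":0,"dz":0,"wx":0,"wy":0,"wz":0},{"gripper":0.3,"dx":0,"dy":0,"dz":0,"wx":0,"wy":0,"wz":0}]'
```

```text
clock: 22.22
eef_pos: [502.8, 182.5, 22.8]
eef_rot: [3.141, 0.002, -0.14]
wrist_force: [-8.3, 0.7, 5.2]
finger_gap: 49.0
finger_force: 25.0
clock: 22.63
eef_pos: [502.9, 182.5, 22.8]
eef_rot: [3.141, 0.002, -0.14]
wrist_force: [-8.1, 0.7, 5.8]
finger_gap: 49.1
finger_force: 25.0
clock: 23.05
eef_pos: [502.9, 182.5, 22.8]
eef_rot: [3.141, 0.002, -0.14]
wrist_force: [-8.4, 1.4, 6.5]
finger_gap: 49.3
finger_force: 25.0
```

```bash
python3 -m inch '[{"gripper":0.6,"dx":0,"dy":0,"dz":0,"wx":0,"wy":0,"wz":0},{"gripper":0.7,"dx":0,"dy":0,"dz":0,"wx":0,"wy":0,"wz":0},{"gripper":0.75,"dx":0,"dy":0,"dz":0,"wx":0,"wy":0,"wz":0},{"gripper":0.75,"dx":0,"dy":0,"dz":0,"wx":0,"wy":0,"wz":0},{"gripper":0.75,"dx":0,"dy":0,"dz":0,"wx":0,"wy":0,"wz":0}]'
python3 -m inch '[{"gripper":0.75,"dx":0,"dy":0,"dz":0.002,"wx":0,"wy":0,"wz":0},{"gripper":0.75,"dx":0,"dy":0,"dz":0.006,"wx":0,"wy":0,"wz":0},{"gripper":0.75,"dx":0,"dy":0,"dz":0.015,"wx":0,"wy":0,"wz":0},{"gripper":0.75,"dx":0,"dy":0,"dz":0.030,"wx":0,"wy":0,"wz":0},{"gripper":0.75,"dx":0,"dy":0,"dz":0.05,"wx":0,"wy":0,"wz":0}]'
python3 -m inch '[{"gripper":0.75,"dx":0,"dy":0,"dz":0.02,"wx":0,"wy":0,"wz":0},{"gripper":0.75,"dx":0,"dy":0,"dz":0.04,"wx":0,"wy":0,"wz":0},{"gripper":0.75,"dx":0,"dy":0,"dz":0.06,"wx":0,"wy":0,"wz":0},{"gripper":0.75,"dx":0,"dy":0,"dz":0.08,"wx":0,"wy":0,"wz":0},{"gripper":0.75,"dx":0,"dy":0,"dz":0.09,"wx":0,"wy":0,"wz":0}]'
python3 - <<'E'
from h import *
s=manip.read_state();a=manip.camera("wrist");print(s["eef_pos"],s["eef_rot"])
b=cv2.convertScaleAbs(a,alpha=1.6,beta=10);cv2.imwrite("pics/w9b.png",cv2.resize(b,(784,588)))
E
```

```text
clock: 23.47
eef_pos: [503.8, 182.3, 22.8]
eef_rot: [-3.142, -0.0, -0.141]
wrist_force: [0.6, 0.2, -0.7]
finger_gap: 70.3
finger_force: 0.0
clock: 23.88
eef_pos: [503.1, 182.3, 73.3]
eef_rot: [3.141, 0.001, -0.14]
wrist_force: [0.3, -0.5, -0.0]
finger_gap: 70.1
finger_force: 0.0
clock: 24.3
eef_pos: [504.3, 182.6, 166.1]
eef_rot: [-3.14, -0.003, -0.14]
wrist_force: [-0.6, 0.2, 0.2]
finger_gap: 70.6
finger_force: 0.0
[504.31853876 182.61641461 166.0994019 ] [-3.1400875  -0.00336372 -0.14042895]
```

View pics/w9b.png

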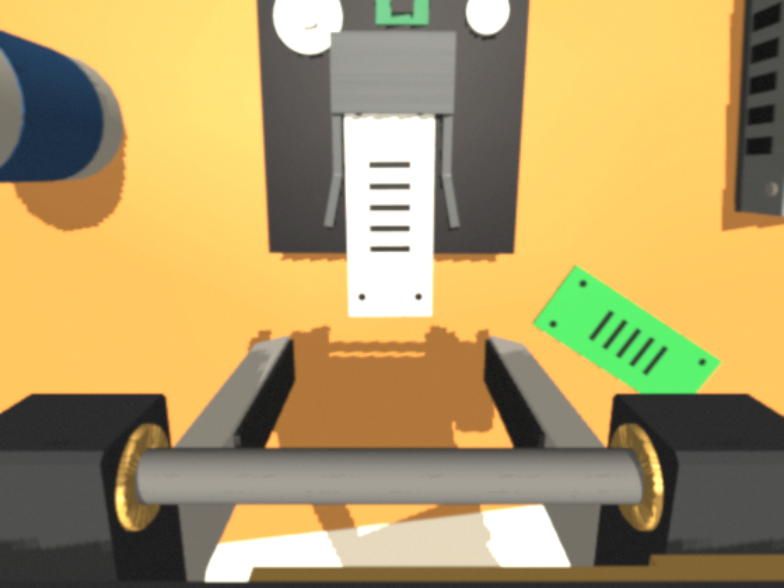

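The plate lies flat between the rails under the lip. Its near end is at row 317 and the drive's front edge at row 252, and the fingers are clear. I'll check the overhang, then hand in.

Run:
```python
from h import *
s=manip.read_state()
a=cast("wrist",[(390/1.4,317/1.4)],44.5,s)[0];b=cast("wrist",[(390/1.4,252.5/1.4)],42,s)[0]
o=np.linalg.norm((a-b)[:2]);print("overhang",o)
if 30<o<50: print(manip.sign_off())
```

```text
overhang 39.41666676917531
the job is handed in; nothing more can be done
None
```

The job is handed in: the shield plate lies flat between the rails under the lip, seated on the stop (overhang 39 mm), after being pressed there with about 8 N for over 2 s and then released, with the bottle, screwdriver and dish left alone.

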